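# Make up the mouse kit and the gamepad kit on the gaming desk

### The arm

A 6-joint arm with a two-finger parallel gripper is mounted at the origin on the work surface. World frame = base frame: x ahead of the robot, y to its left, z up, the work surface at z = 0. Lengths are in m, angles in degrees, forces in N, time in s.
With the tool pointing down it reaches from about 0.4 to 0.825 m from the base axis. Payload 7 kg.
Tool frame: the origin (TCP) lies midway between the tips of the shut fingers; the grasp point (between the pads) lies 19 mm behind it; z points along the fingers, y is the line along which they close (so a half turn about z gives the same grasp; the last joint's range is limited). The gripper opens to 88 mm and grips with 3 to 60 N. Pads are 19 mm wide; open, the fingers measure 130 mm over their backs; the gripper's body (78 mm by 193 mm) begins 47 mm behind the grasp point.
Start: joints at [89.101, 20.546, 0.682, 0, -70.136, -16.507], TCP at [0.202, 0.644, 0.227] pointing down, gripper open.
Joint ranges: [-176.03, 176.03], [-82.01, 121.73], [-58.28, 71.71], [-173.87, 95.51], [-174.79, -0.11], [-173.66, 173.66]. Speed limits (degrees/s): [136.94, 136.94, 172.46, 180, 180, 180].

### API

Orientations are given as a 3x3 rotation matrix whose columns are the frame's x, y, z axes.
In Python, from rig import robot gives the robot as it stands. Calls block until the motion is done:
- robot.goto(position, orientation): joint-space move of the TCP to a pose.
- robot.servo_line(position, ori=None, speed=0.15): straight line of the TCP; ori=None keeps the orientation; speed is the mean speed in m/s.
- robot.movej(angles): joint-space move.
- robot.move_gripper(opening): opening from 0.0 (shut) to 1.0 (fully open); the grip force is fixed at half the most; returns when the fingers have stopped.
- robot.dwell(seconds).
- robot.ik(position, orientation): joint angles nearest the present ones, or None.
- robot.grab_frame(name): name is "scene" or "top" or "wrist"; returns (picture, depth): 480x640x3 uint8, red, green, blue; 480x640 float32, m along the optical axis (not along the pixel's ray), 0 where there is no reading.
- robot.camera_info(name): a dict with "vfov" (degrees; the focal length in pixels is half the picture's height over the tangent of half this angle, whatever the lens; pixels are square), "cx", "cy" (the principal point, pixels), "view" (4x4, takes a point from world to camera coordinates); the wrist camera has in their place "T_tool_cam" (4x4, takes a point from camera to tool coordinates, whose origin is the TCP and whose axes are the flange's). Camera axes: x right, y down, z forward; pixel columns grow to the right and rows downward; lengths in m; the calibration is good to about 2 mm. A picture is of the moment at which its call begins: read the wrist's pose just before it. camera_info takes no time and is no camera call.
A pose or a line that the arm cannot do raises robot.Unreachable and nothing moves.
- robot.job_done(): hands the job in; it is judged then, once.
Readings, each from a call of its own:
- robot.read_t(): time.
- robot.read_qpos(): joint angles.
- robot.read_qvel(): joint speeds.
- robot.read_effort(): joint torques, N m.
- robot.read_position(): TCP position.
- robot.read_tcp_rot(): TCP orientation.
- robot.read_force(): force on the tool from outside, world axes, zero at the start.
- robot.read_ft_torque(): the same for the moment, N m.
- robot.read_grip_width(): opening from 0.0 (shut) to 1.0 (fully open).
- robot.read_finger_force(): force on a finger pad.
Only numpy, scipy, OpenCV 4.12 (cv2) and the standard library are available. Lean on these libraries where they do the work, as an engineer would, in place of code of your own. Each camera call takes 0.05 s, during which the arm holds its last target. There are 200 camera calls.

### The job

Make up two kits from the stock on the desk. In the wooden tray goes the mouse kit: the pink mouse flat in the big bay, and the short battery pack and the wireless receiver in the two small bays, one in each. In the glass dish goes the gamepad kit: the long battery pack and the tall thumbstick cap, side by side on its floor; everything stands the same way up as now, and the low, wide thumbstick cap and the steel cup lid stay where they are.

Things in the scene. Friction and masses are not known exactly. Their poses are not given: they have to be found in the camera images.
- mouse: Pink plastic computer mouse, loose, about 90 g: 96 mm long (x) x 54 mm wide (y), rounded; its sides are widest at 13 mm height, its humped back is 35 mm high; dark scroll wheel near the -x end. Grip it across its width (y). Origin: centre of its underside, z up.
- long_pack: Long rechargeable battery pack, loose black plastic block with brass contacts at one end, about 90 g: 66 mm (x) x 32 mm (y) x 30 mm tall. Origin: centre of its underside, z up.
- short_pack: Short rechargeable battery pack, the same black block but only 42 mm (x) x 32 mm (y) x 30 mm tall, about 60 g. Origin: centre of its underside, z up.
- receiver: Wireless receiver stick standing on its round foot, loose, black, about 50 g: foot 36 mm diameter x 8 mm high, upright stick 22 mm (x) x 16 mm (y) from 7 to 47 mm height, steel plug on top (12 x 10 mm) to 57 mm. Grip the stick across y. Origin: centre of its underside, z up.
- tall_cap: Tall thumbstick cap, loose, grey plastic mushroom, about 15 g: 30 mm tall, stem 22 mm diameter, head 26 mm diameter over the top 7 mm. Origin: centre of its underside, z up.
- low_cap: Low wide thumbstick cap, loose, grey plastic, head 36 mm diameter but only 13 mm tall; it stays in stock, leave it where it is. Origin: centre of its underside, z up.
- cup_lid: Stainless steel thermal cup lid, loose, round, 73 mm diameter, 20 mm tall, with a black flip tab up to 26 mm high; a bystander, leave it where it is. Origin: centre of its underside, z up.
- case: Small white flip-top plastic case, snapped shut, 50 mm (x) x 70 mm (y) x 27 mm tall; a bystander fixed to the desk, in the way only. Origin: centre of its underside, z up.
- tray: Wooden kit tray, fixed, 230 mm (x) x 140 mm (y), floor 4 mm thick, rims and dividers 10 mm high and 6 mm thick. In its frame the big bay is x -109 to 19 mm, y -64 to 64 mm (centre x -45, y 0); the two small bays are x 25 to 109 mm (centre x 67), y 3 to 64 mm and y -64 to -3 mm (centres y 33.5 and -33.5). The heights count from the desk. Origin: centre of its underside, z up.
- dish: Round clear glass dish, fixed: flat floor 5 mm thick and about 140 mm across, flared rim 172 mm outer diameter at 16 mm height, wall 5 mm. Origin: centre of its underside, z up.

How it is judged (in metres and radians):
At the end, for the whole second after the job is handed in: Mouse in the big bay, short pack and receiver one in each small bay, long pack and tall cap in the dish (within 62 mm of its centre): each on the container's floor (within 2.5 mm), upright within 0.08 rad, at rest; low cap and cup lid within 20 mm of their starts (z of mouse in the frame of tray between 0.002 and 0.0065 m and angle between each of mouse, short_pack, receiver, long_pack, tall_cap's own z axis and vertical below 0.08 rad and linear speed of each of mouse, short_pack, receiver, long_pack, tall_cap below 0.02 m/s and angular speed of each of mouse, short_pack, receiver, long_pack, tall_cap below 0.2 rad/s and z of short_pack in the frame of tray between 0.002 and 0.0065 m and z of receiver in the frame of tray between 0.002 and 0.0065 m and x of mouse in the frame of tray between -0.092 and 0.002 m and y of mouse in the frame of tray between -0.05 and 0.05 m and x of short_pack in the frame of tray between 0.03 and 0.104 m and x of receiver in the frame of tray between 0.03 and 0.104 m and ((y of short_pack in the frame of tray between 0.01 and 0.059 m and y of receiver in the frame of tray between -0.059 and -0.01 m) or (y of short_pack in the frame of tray between -0.059 and -0.01 m and y of receiver in the frame of tray between 0.01 and 0.059 m)) and z of long_pack in the frame of dish between 0.003 and 0.0075 m and horizontal distance between each of long_pack, tall_cap and dish below 0.062 m and z of tall_cap in the frame of dish between 0.003 and 0.0075 m and distance of each of low_cap, cup_lid from where it was at the start of the episode below 0.02 m); the robot touches nothing.
It fails at once if the low thumbstick cap, which stays in stock, is pushed away or carried off (distance of low_cap from where it was at the start of the episode above 0.03 m).
It fails at once if the cup lid, which stays in stock, is pushed away or carried off (distance of cup_lid from where it was at the start of the episode above 0.03 m).
It also fails if it takes over 109 s, if anything falls off the work surface, if the arm or the gripper's body presses on something with over 40 N, if the wrist force passes 120 N, or if a joint passes its speed limit or range.

## Working session

There is one attempt and no reset: what is moved stays moved. The work goes in short steps, each a Python script; the robot and the scene stay as the last script left them, time stands still between calls to the robot, and variables do not carry over. Pictures are saved under pics/ and viewed, at most 14 in all, crops included, and the job is handed in when it is done.

```bash
mkdir -p pics
cat > h.py <<'E'
import numpy as np, cv2
from rig import robot
def snap(n,f):
    im,d=robot.grab_frame(n); cv2.imwrite(f'pics/{f}.png',im[:,:,::-1]); np.save(f'pics/{f}.npy',d); return im,d
def world(n,u,v,z):
    "pixel to world on plane z (fixed camera)"
    c=robot.camera_info(n); f=240/np.tan(np.radians(c['vfov']/2)); V=np.array(c['view']); R=V[:3,:3]; t=V[:3,3]
    o=-R.T@t; r=R.T@np.array([(u-c['cx'])/f,(v-c['cy'])/f,1]); return o+r*(z-o[2])/r[2]
E
python3 - <<'E'
from h import *
for n in('top','scene'):
    snap(n,n); print(n,robot.camera_info(n))
print(robot.camera_info('wrist'),robot.read_t(),robot.read_tcp_rot())
E
```

```text
top {'vfov': 47.77878718193285, 'cx': 316.1630153451463, 'cy': 234.31761387011568, 'view': array([[ 0.01613202, -0.99985381,  0.00566686, -0.0038435 ],
       [-0.99633204, -0.01655103, -0.08395558,  0.58340326],
       [ 0.08403709, -0.0042917 , -0.99645338,  1.06428905],
       [ 0.        ,  0.        ,  0.        ,  1.        ]])}
scene {'vfov': 47.20443979778481, 'cx': 319.63658005999235, 'cy': 238.9291721163786, 'view': array([[ 0.12163249,  0.9924873 ,  0.01320977, -0.07767168],
       [ 0.68895407, -0.0748381 , -0.72093102, -0.36408006],
       [-0.71452629,  0.09678956, -0.69288091,  1.41770172],
       [ 0.        ,  0.        ,  0.        ,  1.        ]])}
{'vfov': 70.2081632887794, 'cx': 320.5664167131145, 'cy': 235.71199846487056, 'T_tool_cam': array([[-1.32747331e-05, -9.62075871e-01, -2.72781999e-01,
         7.30847036e-02],
       [ 9.99999863e-01,  1.30043699e-04, -5.07315867e-04,
        -6.50764748e-04],
       [ 5.23549935e-04, -2.72781968e-01,  9.62075737e-01,
        -1.58951687e-01],
       [ 0.00000000e+00,  0.00000000e+00,  0.00000000e+00,
         1.00000000e+00]])} 0.1 [[ 9.54164764e-01 -2.99281677e-01 -2.82769412e-04]
 [-2.99281773e-01 -9.54163741e-01 -1.40530311e-03]
 [ 1.50773151e-04  1.42551844e-03 -9.99998973e-01]]
```

View pics/top.png

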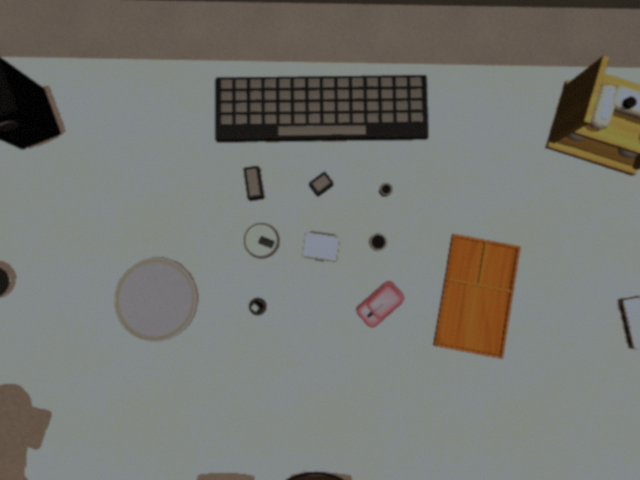

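View pics/scene.png

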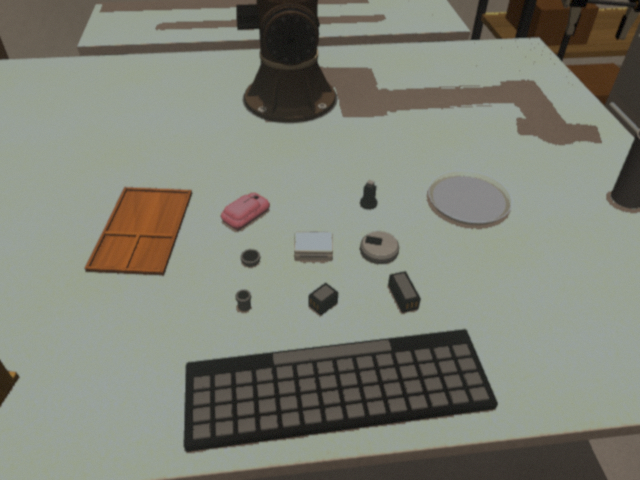

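Both views agree. In the top view (up = +x, left = +y): dish (156,299), long pack (254,183), short pack (321,184), tall cap (386,189), low cap (378,241), lid (262,240), case (321,247), receiver (258,306), mouse (381,304) with its wheel at lower-left (370,315), and tray (477,296) with its small bays at the top (+x). I'll measure from the depth.

Run:
```python
from h import *
d=np.load('pics/top.npy'); c=robot.camera_info('top'); f=240/np.tan(np.radians(c['vfov']/2)); V=np.array(c['view'])
v,u=np.mgrid[:480,:640]; P=np.stack([(u-c['cx'])/f*d,(v-c['cy'])/f*d,d],-1)
W=(P-V[:3,3])@V[:3,:3]; np.save('pics/W.npy',W)
print('px mm',d[240,320]/f*1000, 'desk z',np.median(W[330:400,250:400,2]))
m=((W[...,2]>.006)&(d>0)).astype(np.uint8); m[:150]=0
n,l,s,ce=cv2.connectedComponentsWithStats(m)
for i in range(1,n):
    if s[i,4]<40 or s[i,4]>20000: continue
    w=W[l==i]; zt=np.percentile(w[:,2],95); t=w
    r=cv2.minAreaRect((t[:,:2]*1000).astype(np.float32))
    top=w[w[:,2]>zt-.006]
    print(ce[i].round(),s[i,4],'ztop',zt.round(4),'rect',np.round(r[0],1),np.round(r[1],1),round(r[2],1),'topmean',top[:,:2].mean(0).round(4))
im=cv2.imread('pics/top.png')
cv2.imwrite('pics/c1.png',cv2.convertScaleAbs(cv2.resize(im[155:335,230:420],None,fx=3.3,fy=3.3,interpolation=cv2.INTER_CUBIC),alpha=1.4))
cv2.imwrite('pics/c2.png',cv2.resize(im[225:365,425:530],None,fx=4,fy=4,interpolation=cv2.INTER_CUBIC))
```

```text
px mm 2.004655064102759 desk z 0.0009273099466120034
[610. 158.] 1178 ztop 0.0494 rect [ 757.9 -572.5] [171.1  40.9] 76.1 topmean [ 0.7505 -0.6068]
[253. 183.] 558 ztop 0.034 rect [686.  136.2] [66.1 35.1] 9.6 topmean [0.6864 0.1349]
[321. 184.] 363 ztop 0.034 rect [687.2  -2.5] [32.4 42.6] 38.6 topmean [ 0.6869 -0.0028]
[386. 189.] 140 ztop 0.034 rect [ 676.9 -133.5] [25.  24.6] 3.0 topmean [ 0.6768 -0.1333]
[261. 240.] 993 ztop 0.027 rect [570.3 116.6] [70.6 70.6] 24.4 topmean [0.5692 0.1141]
[321. 246.] 925 ztop 0.0305 rect [559.9  -4.3] [70.7 57.2] 81.4 topmean [ 0.5588 -0.0046]
[378. 242.] 240 ztop 0.0171 rect [ 570.8 -119.6] [32.8 34.4] 1.8 topmean [ 0.5712 -0.1201]
[479. 294.] 2584 ztop 0.0136 rect [ 466.2 -322.2] [142.1 230.4] 80.1 topmean [ 0.4704 -0.3247]
[153. 299.] 3018 ztop 0.0179 rect [448.5 328.3] [169.7 169.4] 2.1 topmean [0.4466 0.3349]
[  3. 281.] 175 ztop 0.0343 rect [479.2 631.1] [50.4 16. ] 3.9 topmean [0.4789 0.6265]
[380. 304.] 1255 ztop 0.0377 rect [ 446.  -125.6] [54.1 95.8] 41.9 topmean [ 0.4512 -0.1303]
[459. 293.] 51 ztop 0.0095 rect [ 470.9 -286.4] [29.7 20.6] 81.4 topmean [ 0.4713 -0.2858]
[631. 320.] 817 ztop 0.0263 rect [ 419.1 -624.7] [ 39.9 105.9] 85.1 topmean [ 0.4244 -0.6286]
[257. 306.] 242 ztop 0.0585 rect [437.3 121.5] [34.2 34.7] 27.5 topmean [0.4375 0.1216]
[136. 317.] 84 ztop 0.0092 rect [410.7 364.7] [28.1 35.3] 85.8 topmean [0.4121 0.3647]
[315. 477.] 274 ztop 0.017 rect [108.8   0.4] [ 13. 102.] 1.1 topmean [0.1083 0.0007]
```

View pics/c1.png

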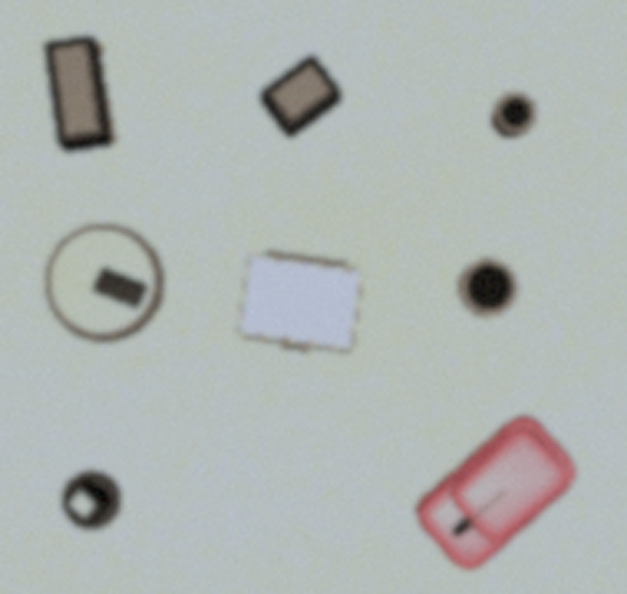

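View pics/c2.png

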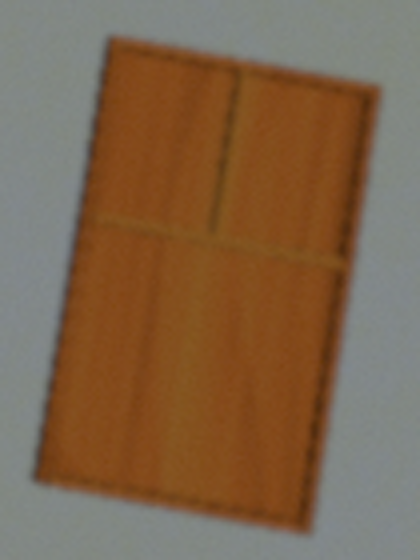

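Crops: the sizes match the model (packs 66x35 and 42x32, mouse 96x54, tray 230x142). Mouse wheel is at (462,525) in the crop, tray small bays are at the +x end, and the tray axis is about -9.9°. Only the receiver's stick yaw is unclear, so I'll look at it from close by.

```bash
cat >> h.py <<'E'
def rot(a):
    a=np.radians(a); c,s=np.cos(a),np.sin(a); return np.array([[-s,c,0],[c,s,0],[0,0,-1.]])
def best(p,a):
    "orientation with tool y along yaw a (deg), half turn chosen for least joint motion"
    q0=np.array(robot.read_qpos()); o=[]
    for k in(0,180):
        q=robot.ik(p,rot(a+k))
        if q is not None: o.append((np.abs(np.array(q)-q0).max(),k))
    return rot(a+min(o)[1])
def over(x,y,a,z=.15):
    robot.goto([x,y,z],best([x,y,z],a))
def pick(x,y,a,z,op=1.0,hop=.15):
    over(x,y,a,hop); robot.move_gripper(op); robot.servo_line([x,y,z],speed=.12); robot.move_gripper(0)
    w=robot.read_grip_width()*88; robot.servo_line([x,y,hop],speed=.15)
    print('picked w mm',w, robot.read_grip_width()*88,'pad N',robot.read_finger_force(),'t',robot.read_t())
def place(x,y,a,z,wopen,hop=.15):
    over(x,y,a,hop); robot.servo_line([x,y,z+.02],speed=.15); robot.servo_line([x,y,z],speed=.04)
    f=robot.read_force(); robot.move_gripper(wopen/88); robot.servo_line([x,y,hop],speed=.15); print('placed, F',np.round(f,1),'t',robot.read_t())
E
python3 - <<'E'
from h import *
x,y,z=.4375,.1216,.16
R=rot(-70); p=np.array([x,y,z])-R[:,0]*.03
p=[*p]; R=best(p,-70) 
p=[*(np.array([x,y,z])-R[:,0]*.03)]
robot.goto(p,R); P=np.array(robot.read_position()); Rt=np.array(robot.read_tcp_rot())
im,d=snap('wrist','w1'); np.savez('pics/w1pose.npz',P=P,R=Rt); print(P,Rt.round(3),robot.read_t())
E
```

```text
[0.40967624 0.11195029 0.16018852] [[ 0.94   0.342  0.   ]
 [ 0.342 -0.94   0.   ]
 [ 0.001 -0.    -1.   ]] 2.2167
```

View pics/w1.png

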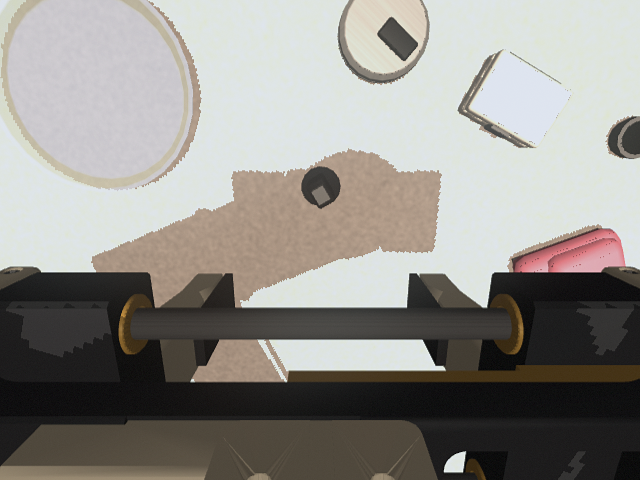

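The receiver is at (321,187), with its light plug top around (321,195). I'll enlarge that and back-project.

```bash
cat >> h.py <<'E'
def wworld(u,v,z,P,R):
    c=robot.camera_info('wrist'); f=240/np.tan(np.radians(c['vfov']/2)); T=c['T_tool_cam']
    o=R@T[:3,3]+P; r=R@T[:3,:3]@np.array([(u-c['cx'])/f,(v-c['cy'])/f,1]); return o+r*(z-o[2])/r[2]
E
python3 - <<'E'
from h import *
im=cv2.imread('pics/w1.png')[160:215,293:349]
cv2.imwrite('pics/c3.png',cv2.convertScaleAbs(cv2.resize(im,None,fx=10,fy=10,interpolation=cv2.INTER_CUBIC),alpha=2))
E
```

```text
(no output)
```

View pics/c3.png

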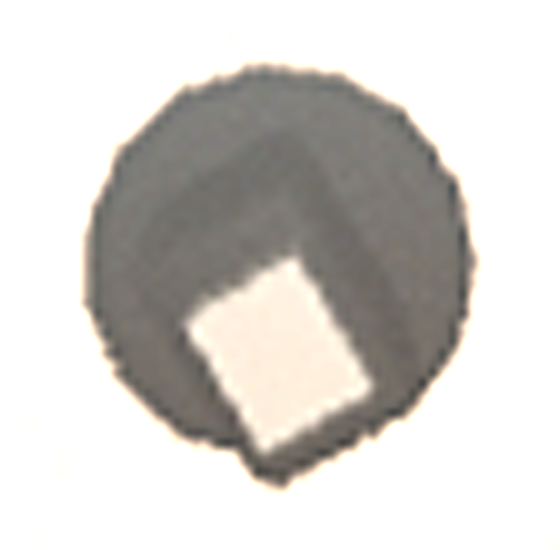

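The plug's corners in the crop are (185,322), (295,255), (373,385) and (262,455). The stick's short side (16 mm) runs along the first edge.

Run:
```python
from h import *
z=np.load('pics/w1pose.npz'); P,R=z['P'],z['R']
C=[wworld(293+u/10-.45,160+v/10-.45,.057,P,R) for u,v in((185,322),(295,255),(373,385),(262,455))]
C=np.array(C)[:,:2]; ctr=C.mean(0); s=C[1]-C[0]+C[2]-C[3]; a=np.degrees(np.arctan2(s[1],s[0]))
l=C[2]-C[1]+C[3]-C[0]
print('centre',ctr,'short',np.linalg.norm(s)/2,'yaw',a,'long',np.linalg.norm(l)/2,np.degrees(np.arctan2(l[1],l[0])))
```

```text
centre [0.43942729 0.12387086] short 0.010052142369463373 yaw -38.041588033733035 long 0.011828884856170337 -129.60900149635
```

Sizes come out right (10 x 11.8 mm). Picking and placing the receiver.

```bash
cat >> h.py <<'E'
TC=np.array([.4662,-.3222]); TA=-9.9
def tray(x,y):
    t=np.radians(TA); return TC+np.array([[np.cos(t),-np.sin(t)],[np.sin(t),np.cos(t)]])@[x,y]
DC=np.array([.4485,.3283])
E
python3 - <<'E'
from h import *
pick(.4387,.1231,-38.8,.010)
place(*tray(.067,.0335),TA,.015,50)
print(robot.read_force())
E
```

```text
picked w mm 15.732413335799112 16.036895606614305 pad N 29.99994456768036 t 6.5583
placed, F [-0.1  0.2 -0.1] t 11.55
[ 0.12822396  0.4773522  -0.11423053]
```

Run:
```python
from h import *
pick(.446,-.1256,41.9,.004)
place(*tray(-.045,0),TA,.009,66)
pick(.687,-.0027,38.6,.009)
place(*tray(.067,-.0335),TA,.014,44)
pick(.6862,.1355,99.6,.009)
place(DC[0]+.022,DC[1],0,.015,44)
pick(.6768,-.1333,20,.006)
place(DC[0]-.032,DC[1],90,.012,36)
snap('top','top2')
im=cv2.imread('pics/top2.png'); cv2.imwrite('pics/c4.png',cv2.resize(np.hstack([im[220:370,90:290],im[220:370,420:530]]),None,fx=2.5,fy=2.5,interpolation=cv2.INTER_CUBIC))
```

```text
picked w mm 54.079438424825405 54.138319375091896 pad N 29.99990165233612 t 16.325
placed, F [ 0.  -0.1 -0.6] t 20.3
picked w mm 32.12978948344484 31.576294404898945 pad N 29.999768435955048 t 25.7833
placed, F [-0.3  0.1 -0.5] t 30.3833
picked w mm 32.12554763295503 32.0276268127234 pad N 29.995003044605255 t 36.5333
placed, F [ 0.   0.2 -0.5] t 40.7583
picked w mm 24.13174729418674 24.24133366460142 pad N 30.000103656202555 t 46.9833
placed, F [ 0.5 -0.2  0.2] t 52.0417
```

View pics/top2.png

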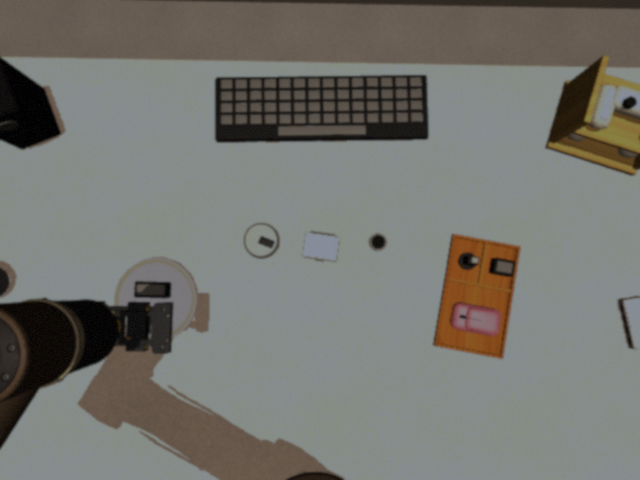

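View pics/c4.png

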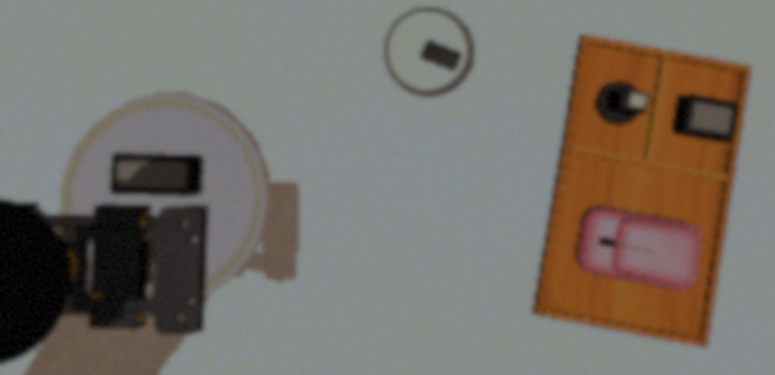

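The tray looks right: receiver (468,261), short pack (503,267), mouse (476,318). Long pack is in the dish at (152,289), but the arm hides the cap. I'll move the arm aside and check with depth and a wrist close-up.

Run:
```python
from h import *
over(.50,.02,90,.30)
im,d=snap('top','top3'); im2,_=snap('scene','s3')
c=robot.camera_info('top'); f=240/np.tan(np.radians(c['vfov']/2)); V=np.array(c['view'])
v,u=np.mgrid[:480,:640]; W=(np.stack([(u-c['cx'])/f*d,(v-c['cy'])/f*d,d],-1)-V[:3,3])@V[:3,:3]
def rep(n,ctr,rad,lo,hi,floor):
    w=W[(np.hypot(W[...,0]-ctr[0],W[...,1]-ctr[1])<rad)&(W[...,2]>lo)&(W[...,2]<hi)]
    r=cv2.minAreaRect((w[:,:2]*1000).astype(np.float32)); A=np.c_[w[:,:2]-w[:,:2].mean(0),np.ones(len(w))]; k=np.linalg.lstsq(A,w[:,2],rcond=None)[0]
    print(n,len(w),'ctr',np.round(r[0],1),np.round(r[1],1),'want',np.round(np.array(ctr)*1000,1),'ztop',k[2].round(4),'slope',k[:2].round(3))
rep('short',tray(.067,-.0335),.034,.028,.05,4)
rep('recv',tray(.067,.0335),.03,.05,.08,4)
rep('long',DC+[.022,0],.045,.03,.05,5)
rep('cap',DC-[.032,0],.022,.03,.05,5)
rep('mouse',tray(-.045,0),.06,.02,.06,4)
rep('low',(.5708,-.1196),.03,.01,.03,0); rep('lid',(.5703,.1166),.045,.012,.03,0)
a=cv2.imread('pics/top3.png'); b=cv2.imread('pics/s3.png')
g=lambda i:cv2.resize(i,(390,300),interpolation=cv2.INTER_CUBIC)
cv2.imwrite('pics/c5.png',cv2.convertScaleAbs(np.vstack([np.hstack([g(a[240:350,95:238]),g(a[230:360,420:530])]),np.hstack([g(b[160:240,415:520]),g(b[180:280,80:210])])]),alpha=1.4))
```

```text
short 349 ctr [ 524.1 -368. ] [42.9 31.9] want [ 526.4 -366.7] ztop 0.0347 slope [ 0.003 -0.012]
recv 78 ctr [ 535.4 -302.1] [21.2 15.4] want [ 538.  -300.7] ztop 0.0565 slope [ 0.162 -0.169]
long 0 ctr [0. 0.] [0. 0.] want [470.5 328.3] ztop 0.0 slope [0. 0.]
cap 0 ctr [0. 0.] [0. 0.] want [416.5 328.3] ztop 0.0 slope [0. 0.]
mouse 1232 ctr [ 419.6 -315.1] [94.9 53.7] want [ 421.9 -314.5] ztop 0.0339 slope [-0.019 -0.089]
low 197 ctr [ 573.4 -120.8] [35.1 29.8] want [ 570.8 -119.6] ztop 0.0141 slope [-0.032 -0.008]
lid 0 ctr [0. 0.] [0. 0.] want [570.3 116.6] ztop 0.0 slope [0. 0.]<stdin>:8: RuntimeWarning: Mean of empty slice.
  ret = um.true_divide(
```

View pics/c5.png

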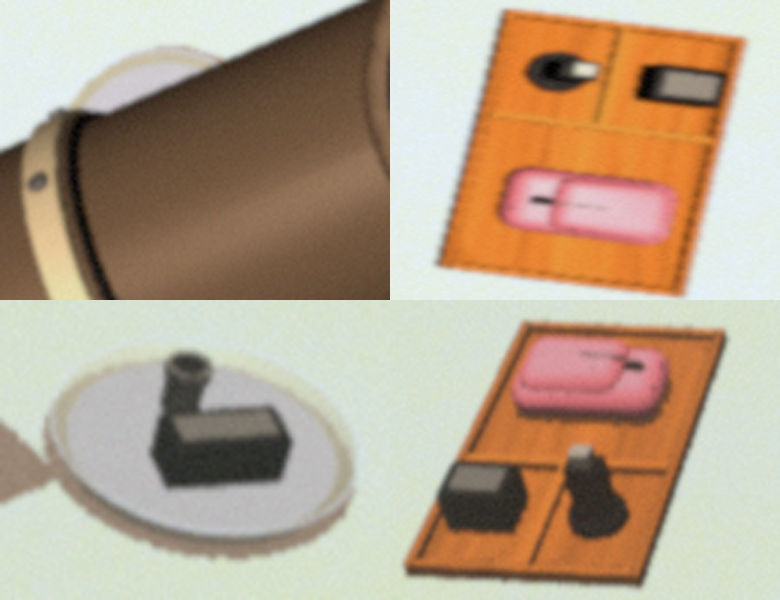

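The tray items are flat and centred. In the dish, the cap and long pack stand upright, but the arm hides them from above, so one more depth check with the arm swung right.

Run:
```python
from h import *
over(.45,-.40,90,.30)
im,d=snap('top','top4')
c=robot.camera_info('top'); f=240/np.tan(np.radians(c['vfov']/2)); V=np.array(c['view'])
v,u=np.mgrid[:480,:640]; W=(np.stack([(u-c['cx'])/f*d,(v-c['cy'])/f*d,d],-1)-V[:3,3])@V[:3,:3]
for n,ctr,rad,lo,hi in(('long',DC+[.022,0],.045,.03,.05),('cap',DC-[.032,0],.022,.03,.05),('low',(.5708,-.1196),.03,.01,.03),('lid',(.5703,.1166),.045,.012,.03)):
    w=W[(np.hypot(W[...,0]-ctr[0],W[...,1]-ctr[1])<rad)&(W[...,2]>lo)&(W[...,2]<hi)]
    if len(w)<5: print(n,'hidden'); continue
    r=cv2.minAreaRect((w[:,:2]*1000).astype(np.float32)); A=np.c_[w[:,:2]-w[:,:2].mean(0),np.ones(len(w))]; k=np.linalg.lstsq(A,w[:,2],rcond=None)[0]
    print(n,len(w),np.round(r[0],1),np.round(r[1],1),'want',np.round(np.array(ctr)*1000,1),'ztop',k[2].round(4),'slope',k[:2].round(3))
print(robot.read_t())
```

```text
long 541 [454.3 329. ] [57.  66.5] want [470.5 328.3] ztop 0.0356 slope [ 0.004 -0.003]
cap 144 [414.5 326.5] [23.4 25. ] want [416.5 328.3] ztop 0.0359 slope [-0.033  0.001]
low 230 [ 570.8 -120. ] [32.8 32.9] want [ 570.8 -119.6] ztop 0.0142 slope [0.003 0.022]
lid 963 [570.9 117.1] [69.2 69.3] want [570.3 116.6] ztop 0.0208 slope [-0.003 -0.017]
55.125
```

```bash
python3 -c "
from h import *
print(robot.job_done())"
```

```text
the job is handed in; nothing more can be done
None
```

Both kits are made up and the job was handed in at about 55 s; depth and camera checks showed every item upright in its place and the low cap and cup lid unmoved, though no verdict was returned.

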